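# Empty the lancet cup into the sharps bin

### The arm

A 6-joint arm with a two-finger parallel gripper is mounted at the origin on the work surface. World frame = base frame: x ahead of the robot, y to its left, z up, the work surface at z = 0. Lengths are in m, angles in degrees, forces in N, time in s.
With the tool pointing down it reaches from about 0.3 to 0.75 m from the base axis. Payload 8.5 kg.
Tool frame: the origin (TCP) lies midway between the tips of the shut fingers; the grasp point (between the pads) lies 19 mm behind it; z points along the fingers, y is the direction in which the jaws open and shut (so a half turn about z gives the same grasp; the last joint's range is limited). The gripper opens to 85 mm and grips with 20 to 120 N. Pads are 22 mm wide; open, the fingers measure 114 mm over their backs; the gripper's body (76 mm by 85 mm) begins 54 mm behind the grasp point. The pads swing forward as they close: fully open they stand 13 mm farther back than shut.
Start: joints at [-86.477, 21.807, 74.336, -0, 83.858, -12.336], TCP at [0.15, -0.529, 0.231] pointing down, gripper open.
Joint ranges: [-178.18, 178.18], [-50.72, 133.34], [12.68, 142.11], [-81.47, 261.47], [9.98, 163.14], [-165.26, 165.26]. Speed limits (degrees/s): [136.94, 136.94, 180, 180, 180, 180].

### API

Orientations are given as a 3x3 rotation matrix whose columns are the frame's x, y, z axes.
In Python, from rig import env, viewer, ticket gives the robot as it stands. The module is installed in compiled form; this text tells all that it offers.
- The arm moves only by the shell command python3 -m pendant 'ROWS' [FORCE]. ROWS is JSON, a list of rows, each a list of 3 entries, a list of its own where there are three numbers: the shift along the world's x, y, z in mm, then the turn about the world's z in rad, then the opening, from -1 (shut) to 1 (fully open). A call has 1 to 12 rows; each row shifts and turns the pose as measured when the row begins; what a row does not reach is not made up. A row lasts 1/8 s, in which the tool goes at most 62.5 mm and 10.7 degrees, less where a joint would pass 70% of its speed; a pose out of reach is approached as far as the arm can. A call with a gripper value outside its range is refused whole. The fingers move at their own pace and stop on an object; FORCE is the grip in N (left out, the last holds). Time passes only in rows, so rows that do not move let the fingers close. It gives the time, the measured TCP pose, the force and the opening at its end, in the units of the state.
- env.observe(): the state, without advancing time (a new reading comes with each control period).
- viewer.get_image(name): name is "side" or "top"; returns (picture, depth): 480x640x3 uint8, red, green, blue; 480x640 float32, m along the optical axis (not along the pixel's ray), 0 where there is no reading.
- viewer.camera_params(name): a dict with "fx", "fy", "cx", "cy" (pixels), "rvec" (rotation vector, rad) and "tvec" (3), from world to camera coordinates, as OpenCV has them. Camera axes: x right, y down, z forward; pixel columns grow to the right and rows downward; lengths in m; the calibration is good to about 2 mm. A picture is of the moment at which its call begins. camera_params takes no time and is no camera call.
- ticket.close_job(): hands the job in, once; it reports no verdict.
The state is a dict: "time_s": time; "q": joint angles; "qvel": joint speeds; "joint_efforts": joint torques, N m; "position": TCP position; "tool_rot": TCP orientation; "ft_force": force on the tool from outside, world axes, zero at the start; "wrist_torque": the same for the moment, N m; "grip_width": finger opening in m.
Only numpy, scipy, OpenCV 4.12 (cv2) and the standard library are available. Lean on these libraries where they do the work, as an engineer would, in place of code of your own. Each camera call takes 0.05 s, during which the arm holds its last target. There are 200 camera calls.

### The job

Pick up the white cup and tip all seven used lancets out of it, straight into the open yellow sharps bin; then stand the empty cup upright on its round black mat again, all of its foot on the mat, and let go of it. After that, swing the bin's red lid over and press it firmly shut with the fingertips. Leave the meter, the strip vial and the carton where they are.

Things in the scene. Friction and masses are not known exactly. Their poses are not given: they have to be found in the camera images.
- cup: (All sizes here and below are in mm.) White plastic beaker cup with straight walls, open at the top: outer diameter 58, height 60, wall 3, floor 4 thick, about 60 g; it starts upright on the mat and holds the seven lancets (10 g each). Origin: centre of its underside; z points out of its mouth.
- mat: Round black rubber mat, diameter 110, 4 thick, fixed to the table. Origin: centre of its underside (table level), so its top is 4 above. It and the bin may stand either way round, left or right.
- sharps_bin: Yellow square sharps bin, fixed to the table: outside 120 x 120, 95 high, wall 5, the whole top open when the lid is up. Origin: centre of its underside. Its -x face (white and red sign) is the front, the lid is hinged on the top edge of its +x face; yaw varies.
- lid (a joint): Hinge angle of the red lid in rad: 0 lies shut on the bin's rim, 1.57 stands upright, 2.0 is the stop. A stiff hinge: it stays where it is left and moves with about 1 to 2 N at its free edge. The lid is a plate 122 x 122 x 6 with a tab 17 long and 45 wide in the middle of its free edge; it starts standing open (1.6 to 1.9).
- lid_edge (a point): Point on the lid's outer face (top face when shut) in the middle of its free edge, where the tab begins, 122 from the hinge line and 6 above the lid's underside; z is the outward normal of the outer face, x points from the free edge to the hinge.
- lid_hinge (a point): Middle of the hinge line: in the bin's frame 60 along x and 95 up; the hinge line runs along the bin's y.
- meter: Bystander: white and orange blood glucose meter lying flat, 115 x 64 x 22. Origin: centre of its underside, x along its length.
- strip_vial: Bystander: white test strip vial with a dark teal cap, upright, diameter 33, 58 high. Origin: centre of its underside.
- carton: Bystander: small white, blue and orange carton, 40 x 70 x 50 high. Origin: centre of its underside.
- lancet1: Used lancet, a chunky blue plastic cylinder 13 in diameter and 16 long with an orange cap 9 in diameter and 6 long (22 in all). Origin: its middle; z along its length towards the cap.
- lancet2: Used lancet, a chunky blue plastic cylinder 13 in diameter and 16 long with an orange cap 9 in diameter and 6 long (22 in all). Origin: its middle; z along its length towards the cap.
- lancet3: Used lancet, a chunky blue plastic cylinder 13 in diameter and 16 long with an orange cap 9 in diameter and 6 long (22 in all). Origin: its middle; z along its length towards the cap.
- lancet4: Used lancet, a chunky blue plastic cylinder 13 in diameter and 16 long with an orange cap 9 in diameter and 6 long (22 in all). Origin: its middle; z along its length towards the cap.
- lancet5: Used lancet, a chunky blue plastic cylinder 13 in diameter and 16 long with an orange cap 9 in diameter and 6 long (22 in all). Origin: its middle; z along its length towards the cap.
- lancet6: Used lancet, a chunky blue plastic cylinder 13 in diameter and 16 long with an orange cap 9 in diameter and 6 long (22 in all). Origin: its middle; z along its length towards the cap.
- lancet7: Used lancet, a chunky blue plastic cylinder 13 in diameter and 16 long with an orange cap 9 in diameter and 6 long (22 in all). Origin: its middle; z along its length towards the cap.
Not all that is in view belongs to the job. Leave any pink look-alike of the cup alone. There is more than one size of the sharps_bin; the job needs the larger.

How it is judged (in metres and radians):
On the way, in this order (a step that is already met when the one before it is completed fails the run):
1. the cup is held above the bin and tips by more than 0.9 rad (angle between cup's own z axis and vertical above 0.9 rad and horizontal distance between cup and sharps_bin below 0.16 m and height (world z) of cup above 0.09 m), for 0.05 s.
2. all seven lancets lie in the bin, below its rim (x of lancet1 in the frame of sharps_bin between -0.056 and 0.056 m and y of lancet1 in the frame of sharps_bin between -0.056 and 0.056 m and z of lancet1 in the frame of sharps_bin between 0 and 0.092 m and x of lancet2 in the frame of sharps_bin between -0.056 and 0.056 m and y of lancet2 in the frame of sharps_bin between -0.056 and 0.056 m and z of lancet2 in the frame of sharps_bin between 0 and 0.092 m and x of lancet3 in the frame of sharps_bin between -0.056 and 0.056 m and y of lancet3 in the frame of sharps_bin between -0.056 and 0.056 m and z of lancet3 in the frame of sharps_bin between 0 and 0.092 m and x of lancet4 in the frame of sharps_bin between -0.056 and 0.056 m and y of lancet4 in the frame of sharps_bin between -0.056 and 0.056 m and z of lancet4 in the frame of sharps_bin between 0 and 0.092 m and x of lancet5 in the frame of sharps_bin between -0.056 and 0.056 m and y of lancet5 in the frame of sharps_bin between -0.056 and 0.056 m and z of lancet5 in the frame of sharps_bin between 0 and 0.092 m and x of lancet6 in the frame of sharps_bin between -0.056 and 0.056 m and y of lancet6 in the frame of sharps_bin between -0.056 and 0.056 m and z of lancet6 in the frame of sharps_bin between 0 and 0.092 m and x of lancet7 in the frame of sharps_bin between -0.056 and 0.056 m and y of lancet7 in the frame of sharps_bin between -0.056 and 0.056 m and z of lancet7 in the frame of sharps_bin between 0 and 0.092 m), for 0.1 s.
3. the cup stands upright on the mat (centres within 28 mm), let go (horizontal distance between cup and mat below 0.028 m and angle between cup's own z axis and vertical below 0.08 rad and height (world z) of cup below 0.01 m and contact force between the fingers and cup below 0.1 N and linear speed of cup below 0.02 m/s), for 0.2 s.
4. the lid is shut (under 0.04 rad) and the fingertips press the bin and lid with more than 4 N (value of joint lid below 0.04 rad and contact force between the fingers and sharps_bin above 4 N), for 0.1 s.
At the end, for the whole second after the job is handed in: All seven lancets are inside the bin below its rim, the lid is shut (under 0.04 rad), and the cup stands still and upright (within 0.08 rad) on the mat, its centre within 28 mm of the mat's centre (all of step 2 and all of step 3 and value of joint lid below 0.04 rad); the robot touches nothing.
It fails at once if the meter is shifted by more than 20 mm (distance of meter from where it was at the start of the episode above 0.02 m).
It fails at once if the strip vial is shifted by more than 20 mm (distance of strip_vial from where it was at the start of the episode above 0.02 m).
It fails at once if the carton is shifted by more than 20 mm (distance of carton from where it was at the start of the episode above 0.02 m).
It also fails if it takes over 70 s, if anything falls off the work surface, if the arm or the gripper's body presses on something with over 40 N, if the wrist force passes 120 N, or if a joint passes its speed limit or range.

## Working session

There is one attempt and no reset: what is moved stays moved. The work goes in short steps, Python scripts to look and compute and a shell command to move; the robot and the scene stay as the last step left them, time stands still between calls to the robot, and variables do not carry over. Pictures are saved under pics/ and viewed, about 8 in all and at most 12, crops included, and the job is handed in when it is done.

```bash
mkdir -p pics; cat > h.py <<'E'
import numpy as np, cv2
from rig import env, viewer, ticket
def cam(n):
    p=viewer.camera_params(n); R=cv2.Rodrigues(np.array(p["rvec"],float))[0]; t=np.array(p["tvec"],float).ravel()
    return p,R,t
def shot(n,f=None):
    im,d=viewer.get_image(n)
    if f: cv2.imwrite("pics/"+f,im[:,:,::-1])
    np.savez("last_%s.npz"%n,im=im,d=d); return im,d
def cloud(n,d):
    p,R,t=cam(n); v,u=np.mgrid[:480,:640]
    c=np.stack([(u-p["cx"])/p["fx"]*d,(v-p["cy"])/p["fy"]*d,d],-1)
    w=(c-t)@R; w[d==0]=np.nan; return w
def proj(n,X):
    p,R,t=cam(n); c=np.atleast_2d(X)@R.T+t
    return np.c_[c[:,0]/c[:,2]*p["fx"]+p["cx"],c[:,1]/c[:,2]*p["fy"]+p["cy"]]
E
python3 - <<'E'
from h import *
for n in("top","side"):
    shot(n,n+"0.png"); p,R,t=cam(n); print(n,p["fx"],-R.T@t,R[2])
s=env.observe(); print({k:np.round(s[k],3) for k in s})
E
```

```text
top 516.6682543802307 [ 0.3896265  -0.00507996  0.89853538] [ 0.13808998  0.02265522 -0.99016054]
side 451.31062251573724 [0.10412497 0.46157332 0.51804294] [ 0.51240174 -0.63114725 -0.58232088]
{'time_s': np.float64(0.1), 'q': array([-8.6476e+01,  2.1838e+01,  7.4378e+01,  1.0000e-03,  8.3857e+01,
       -1.2337e+01]), 'qvel': array([-0.037,  0.008, -0.062,  0.029,  0.013, -0.043]), 'joint_efforts': array([ 5.0000e-03, -4.4922e+01, -2.3165e+01, -0.0000e+00,  4.0000e-03,
       -0.0000e+00]), 'position': array([ 0.15 , -0.529,  0.231]), 'tool_rot': array([[ 0.962,  0.273, -0.   ],
       [ 0.273, -0.962,  0.001],
       [ 0.   , -0.001, -1.   ]]), 'ft_force': array([-0.108, -0.196,  0.334]), 'wrist_torque': array([ 0.011,  0.051, -0.07 ]), 'grip_width': np.float64(0.085)}
```

View pics/top0.png

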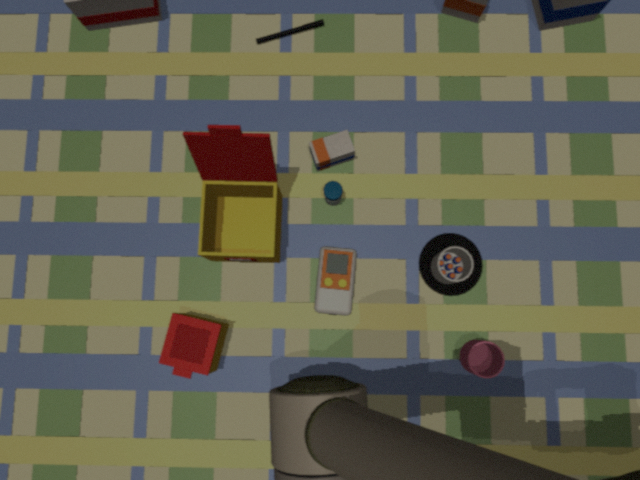

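View pics/side0.png

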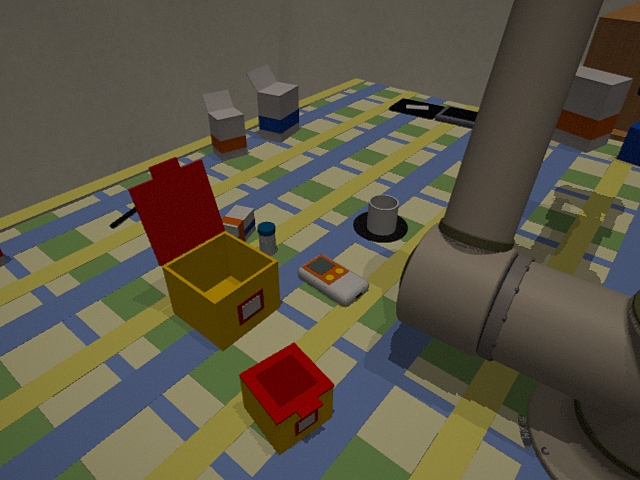

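In the top view the white cup holding lancets is at (455,265) on the black mat (450,264), and the pink look-alike is at (482,358). The large open bin is at (240,222), with its lid standing on the far side; the small closed bin is at (193,343). The side view shows the cup at (383,215), the large bin at (222,290) and its sign at (251,305). Next I measure these and check with one enlarged crop.

```bash
cat > meas.py <<'E'
from h import *
def circ(P):
    A=np.c_[2*P,np.ones(len(P))]; s=np.linalg.lstsq(A,(P**2).sum(1),rcond=None)[0]; return s[:2],np.sqrt(s[2]+s[:2]@s[:2])
def run():
  for n in("top","side"):
    z=np.load("last_%s.npz"%n); im=z["im"]; w=cloud(n,z["d"]); hsv=cv2.cvtColor(im,cv2.COLOR_RGB2HSV); Z=w[...,2]
    tab=np.nanmedian(Z[200:300,:600]) if n=="top" else 0
    X,Y=w[...,0],w[...,1]
    yel=(hsv[...,0]>20)&(hsv[...,0]<30)&(hsv[...,1]>200)&(Z>0.085)&(Z<0.105)&(Y>0.02)
    P=w[yel]; r=cv2.minAreaRect((P[:,:2]*1000).astype(np.float32)); print(n,"tab",round(float(tab),4),"bin rim z",np.median(P[:,2]),len(P),r)
    red=((hsv[...,0]<6)|(hsv[...,0]>174))&(hsv[...,1]>200)&(Z>0.11)&(Y>0.02); P=w[red]
    c=P.mean(0); v=np.linalg.svd(P-c,full_matrices=False)[2]; print(" lid n",v[2],"c",c,"zmax",P[:,2].max())
    g=(abs(X-.42)<.15)&(abs(Y+.17)<.12)
    blk=g&(im.max(-1)<40)&(Z<.012)&(Z>-.01); b=w[blk]; 
    if n=="top":
        r=cv2.minEnclosingCircle((b[:,:2]*1000).astype(np.float32)); print(" mat",r,np.median(b[:,2]))
    cup=g&(hsv[...,1]<60)&(Z>.058)&(Z<.07); b=w[cup]; print(" cup rim",len(b),np.median(b[:,2]),circ(b[:,:2]),cv2.minEnclosingCircle((b[:,:2]*1000).astype(np.float32)))
E
python3 - <<'E'
from meas import run; run()
import numpy as np,cv2
a=np.load("last_top.npz")["im"][215:395,400:540]; b=np.load("last_side.npz")["im"][140:420,130:430]
a=cv2.resize(a,None,fx=3,fy=3); b=cv2.resize(b,(int(300*540/280*.65),540))
cv2.imwrite("pics/crop.png",np.hstack([a,b])[:,:,::-1])
E
```

```text
top tab 0.0005 bin rim z 0.08699661468957488 35 ((566.99658203125, 180.32015991210938), (71.02287292480469, 143.58731079101562), 47.087284088134766)
 lid n [-0.95808754  0.01553842  0.28605387] c [0.62306107 0.14638854 0.16979096] zmax 0.22983417929145936
 mat ((481.0687561035156, -207.0567169189453), 53.676734924316406) 0.0038937286345427096
 cup rim 250 0.063324271073008 (array([ 0.41407105, -0.22632258]), np.float64(0.07357028534696104)) ((401.54534912109375, -228.00054931640625), 107.16546630859375)
side tab 0.0 bin rim z 0.09313211115884523 1777 ((541.2086791992188, 149.80673217773438), (121.95340728759766, 122.83802032470703), 89.10531616210938)
 lid n [-0.95897429  0.01612588  0.28303405] c [0.62282473 0.15234201 0.16656063] zmax 0.22873982866987663
 cup rim 207 0.06195027322374402 (array([ 0.4752137, -0.1984669]), np.float64(0.0271171751770936)) ((474.8018798828125, -199.3421630859375), 30.156095504760742)
```

View pics/crop.png

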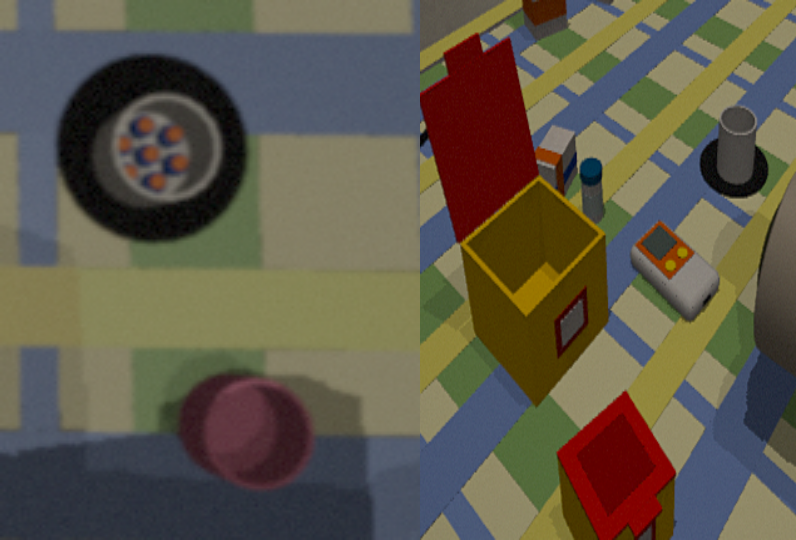

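Confirmed: the white cup holds the lancets and is not the pink one. The yellow bin with the open lid is the larger of the two; the small closed bin is the decoy. Approaching now.

```bash
python3 -m pendant '[[[41,41,-10],-0.036,1],[[41,41,-10],-0.036,1],[[41,41,-10],-0.036,1],[[41,41,-10],-0.036,1],[[41,41,-10],-0.036,1],[[41,41,-10],-0.036,1],[[41,41,-10],-0.036,1],[[38,41,-10],-0.036,1],[[0,0,0],0,1]]' 20; python3 - <<'E'
from meas import circ
from h import *
z=np.load("last_top.npz"); w=cloud("top",z["d"]); im=z["im"]; X,Y,Z=[w[...,i] for i in range(3)]
m=(abs(X-.475)<.045)&(abs(Y+.2)<.045)&(Z>.055)&(Z<.07); b=w[m]; print("cup",len(b),np.median(b[:,2]),circ(b[:,:2]),cv2.minEnclosingCircle((b[:,:2]*1000).astype(np.float32)))
m=(abs(X-.54)<.1)&(abs(Y-.15)<.1)&(Z>.09)&(Z<.1); b=w[m]; print("bin",len(b),cv2.minAreaRect((b[:,:2]*1000).astype(np.float32)), np.percentile(b[:,:2],[1,99],axis=0))
b=w[(abs(X-.48)<.08)&(abs(Y+.2)<.08)&(im.max(-1)<40)&(Z<.012)]; print("mat",cv2.minEnclosingCircle((b[:,:2]*1000).astype(np.float32)),np.percentile(b[:,:2],[1,99],axis=0).mean(0))
E
```

```text
time_s: 1.23
position: [0.4822, -0.1887, 0.1456]
tool_rot: [[1.0, -0.024, -0.002], [-0.024, -1.0, 0.004], [-0.002, -0.004, -1.0]]
ft_force: [-0.3, -0.4, 0.1]
grip_width: 0.0851
cup 271 0.06319842491679073 (array([ 0.47534052, -0.20116023]), np.float64(0.027223994891296822)) ((475.4708251953125, -201.56248474121094), 28.99190330505371)
bin 1156 ((542.367919921875, 148.07089233398438), (120.8189926147461, 123.6256332397461), 89.09275817871094) [[0.48063929 0.08764494]
 [0.60317604 0.20814931]]
mat ((481.0687561035156, -207.0567169189453), 53.676734924316406) [ 0.48129734 -0.20688488]
```

```bash
python3 -m pendant '[[[-7,-12,-30],0.006,1],[[0,0,-40],0,1],[[0,0,-35],0,1],[[0,0,-20],0,1],[[0,0,0],0,1]]' 20; python3 - <<'E'
from h import *
s=env.observe(); print(s["position"])
E
```

```text
time_s: 1.85
position: [0.4734, -0.2035, 0.0176]
tool_rot: [[1.0, -0.018, -0.001], [-0.018, -1.0, 0.002], [-0.002, -0.002, -1.0]]
ft_force: [0.0, 1.0, -0.1]
grip_width: 0.0855
[ 0.47344093 -0.20352607  0.01757169]
```

```bash
python3 -m pendant '[[[2,3,2],0,1],[[0,0,0],0,-1],[[0,0,0],0,-1],[[0,0,0],0,-1],[[0,0,0],0,-1],[[0,0,0],0,-1],[[0,0,30],0,-1],[[0,0,40],0,-1],[[0,0,40],0,-1]]' 30
```

```text
time_s: 2.98
position: [0.4746, -0.2005, 0.1326]
tool_rot: [[1.0, -0.018, -0.004], [-0.018, -1.0, 0.004], [-0.004, -0.004, -1.0]]
ft_force: [0.3, -0.1, -1.2]
grip_width: 0.0583
```

```bash
python3 -m pendant '[[[-6,50,5],0,-1],[[-6,50,0],0,-1],[[-6,50,0],0,-1],[[-6,50,0],0,-1],[[-6,50,0],0,-1],[[-4,50,-5],0,-1],[[0,40,-10],0,-1],[[0,0,-10],0,-1],[[0,0,0],0,-1]]'; python3 - <<'E'
from h import *
i1,_=shot("side"); i2,_=shot("top")
cv2.imwrite("pics/p4.png",np.hstack([cv2.resize(i1[150:450,130:430],(400,400)),cv2.resize(i2[120:360,100:340],(400,400))])[:,:,::-1])
print(env.observe()["position"])
E
```

```text
time_s: 4.1
position: [0.439, 0.1479, 0.115]
tool_rot: [[1.0, -0.02, 0.003], [-0.02, -1.0, 0.0], [0.003, -0.0, -1.0]]
ft_force: [-0.1, 0.7, -0.5]
grip_width: 0.0582
[0.43954517 0.14748187 0.11568754]
```

View pics/p4.png

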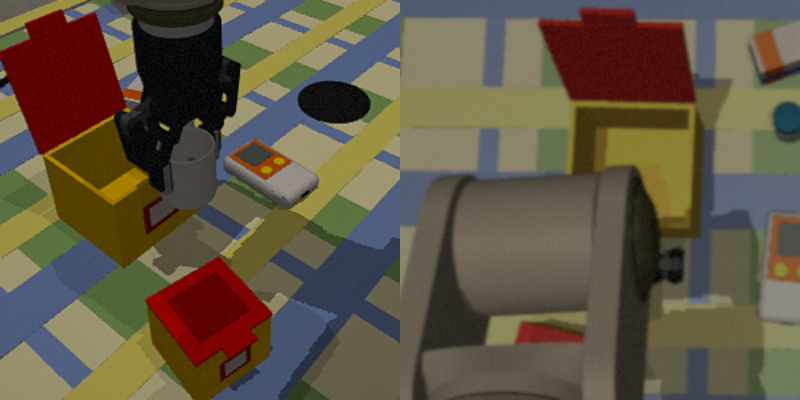

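The left half (side view) shows the cup hanging upright at (190,170), just in front of the bin's front rim, with the pads on its upper part. In the right half (top view) the arm hides it. I will write a cup-pose fit on the depth cloud to read tilt numerically, and start the tipping push against the front rim.

```bash
cat > fit.py <<'E'
from h import *
from scipy.optimize import least_squares
def fit(snap=True,th0=0.,img=None):
    if snap: im,d=shot("side",img)
    else: z=np.load("last_side.npz"); im,d=z["im"],z["d"]
    s=env.observe(); T=np.array(s["position"]); w=cloud("side",d); hsv=cv2.cvtColor(im,cv2.COLOR_RGB2HSV)
    c0=T+[0,0,.024]
    m=(hsv[...,1]<50)&(hsv[...,2]>70)&(np.linalg.norm(w-c0,axis=-1)<.06)
    Q=w[m]
    jx=np.array(s["tool_rot"])[:,1]; f=np.array([-jx[1],jx[0],0]); f/=np.linalg.norm(f); f*=np.sign(f[0])
    def res(p,Q=Q):
        th,x,z,yy,h=p; a=f*np.sin(th)+[0,0,np.cos(th)]
        o=T+np.array([x,0,.024+z])+np.array([0,yy,0])-a*(.04+h)
        v=Q-o; ax=v@a; rho=np.linalg.norm(v-np.outer(ax,a),axis=1)
        oa=np.maximum(0,np.maximum(-ax,ax-.06)); 
        ds=[np.hypot(rho-.029,oa),np.hypot(rho-.026,oa),np.hypot(ax,np.maximum(0,rho-.029))]
        return np.r_[np.min(ds,0)*1000, x*100,z*0,yy*300,h*0]
    best=min((least_squares(lambda p:res(np.r_[p[0],p[1],0,p[2],p[3]]),[t,0,0,0],loss="soft_l1") for t in np.array(th0)+np.radians([-50,-25,0,25,50])),key=lambda r:r.cost)
    th,x,yy,h=best.x; r=np.abs(res(np.r_[th,x,0,yy,h])[:-4])
    print("tilt %.1f deg  dx %.1f dy %.1f  h=%.1f (pivot from bottom)  n=%d med res %.2f mm"%(np.degrees(th),x*1e3,yy*1e3,40+h*1e3,len(Q),np.median(r)),"TCP",np.round(T*1000,1),"F",np.round(s["ft_force"],1))
E
python3 -c "
from fit import fit; fit(False)"
python3 -m pendant '[[[2,1,-8],0,-1],[[0,0,-6],0,-1],[[5,0,0],0,-1],[[5,0,0],0,-1],[[5,0,0],0,-1],[[5,0,0],0,-1]]' 20; python3 -c "
from fit import fit; fit(True,0.2)"
```

```text
tilt -0.0 deg  dx -0.6 dy 0.4  h=41.8 (pivot from bottom)  n=792 med res 0.59 mm TCP [439.5 147.5 115.7] F [-0.  -0.3 -1.4]
time_s: 4.95
position: [0.4549, 0.1467, 0.1004]
tool_rot: [[1.0, -0.024, -0.017], [-0.024, -1.0, -0.001], [-0.016, 0.001, -1.0]]
ft_force: [-23.2, -1.4, 16.0]
grip_width: 0.0578
tilt 2.3 deg  dx -0.1 dy 0.2  h=41.1 (pivot from bottom)  n=1277 med res 0.55 mm TCP [455.  146.7 100.4] F [-18.9  -0.9   8.6]
```

```bash
python3 -m pendant '[[[6,0,0],0,-1],[[6,0,1],0,-1]]' 20; python3 -c "
from fit import fit; fit(True,0.2)"; python3 -m pendant '[[[6,0,1],0,-1],[[6,0,1],0,-1]]' 20; python3 -c "
from fit import fit; fit(True,0.2)"
```

```text
time_s: 5.25
position: [0.4556, 0.1468, 0.1004]
tool_rot: [[0.999, -0.022, -0.046], [-0.022, -1.0, -0.002], [-0.046, 0.003, -0.999]]
ft_force: [-23.2, -1.4, 10.6]
grip_width: 0.0581
tilt 4.3 deg  dx 0.3 dy 0.2  h=40.8 (pivot from bottom)  n=1533 med res 0.55 mm TCP [455.9 146.8 100.5] F [-24.   -3.2  13.5]
time_s: 5.55
position: [0.4564, 0.1468, 0.1013]
tool_rot: [[0.997, -0.021, -0.076], [-0.021, -1.0, -0.004], [-0.076, 0.006, -0.997]]
ft_force: [-23.3, -1.6, 10.7]
grip_width: 0.0586
tilt 6.8 deg  dx 0.7 dy 0.3  h=41.2 (pivot from bottom)  n=1614 med res 0.55 mm TCP [456.7 146.8 101.4] F [-23.4  -1.1  11.9]
```

```bash
python3 -m pendant '[[[12,0,1],0,-1],[[12,0,1],0,-1]]' 20; python3 -c "
from fit import fit; fit(True,0.2)"; python3 -m pendant '[[[14,0,1],0,-1],[[14,0,1],0,-1]]' 20; python3 -c "
from fit import fit; fit(True,0.2)"
```

```text
time_s: 5.85
position: [0.4703, 0.1468, 0.1035]
tool_rot: [[0.995, -0.019, -0.102], [-0.02, -1.0, -0.007], [-0.102, 0.008, -0.995]]
ft_force: [-16.1, -1.2, 10.7]
grip_width: 0.0585
tilt 22.3 deg  dx -6.8 dy 0.4  h=38.1 (pivot from bottom)  n=1899 med res 0.55 mm TCP [472.2 146.7 103.8] F [-11.8  -1.7  11.7]
time_s: 6.15
position: [0.4977, 0.1468, 0.1059]
tool_rot: [[0.994, -0.018, -0.108], [-0.019, -1.0, -0.007], [-0.108, 0.009, -0.994]]
ft_force: [-3.9, 0.3, 0.3]
grip_width: 0.0582
tilt 49.0 deg  dx -20.2 dy 0.1  h=29.3 (pivot from bottom)  n=1796 med res 0.68 mm TCP [499.5 146.7 106.1] F [-2.  -0.7  2.4]
```

Pushing firmly makes the cup pivot in the grip: it is now at 49°, with the pads on a short contact and low force. Continuing over the rim.

```bash
python3 -m pendant '[[[8,0,-2],0,-1],[[8,0,-2],0,-1],[[8,0,-3],0,-1]]' 20; python3 -c "
from fit import fit; fit(True,1.2,'s5.png')"; python3 - <<'E'
import cv2
i=cv2.imread("pics/s5.png")[130:380,130:380]; cv2.imwrite("pics/s5c.png",cv2.resize(i,(550,550)))
E
```

```text
time_s: 6.58
position: [0.5227, 0.1467, 0.098]
tool_rot: [[0.994, -0.018, -0.11], [-0.019, -1.0, -0.007], [-0.11, 0.009, -0.994]]
ft_force: [-1.9, 0.3, 1.2]
grip_width: 0.058
tilt 75.7 deg  dx -50.6 dy 1.1  h=1.9 (pivot from bottom)  n=1661 med res 0.46 mm TCP [524.5 146.7  98.1] F [2.  0.3 3.2]
```

View pics/s5c.png

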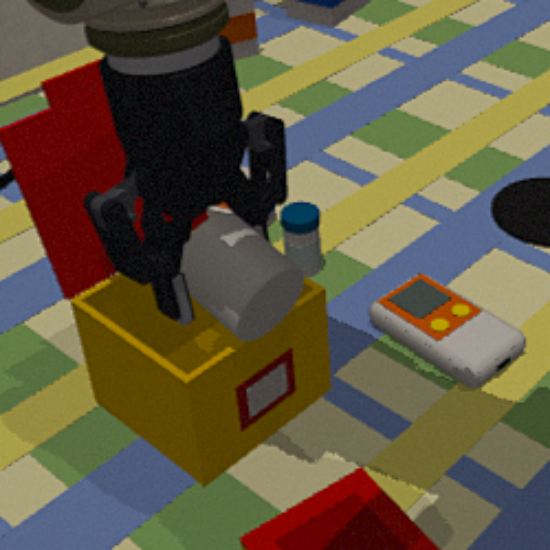

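The crop shows the cup lying about 76° over the bin with its foot out over the front rim at (265,310) and its mouth inside. The fit agrees with this. Now I lower it to tip further.

```bash
python3 -m pendant '[[[1,1,-8],0,-1],[[1,1,-8],0,-1]]' 20; python3 -c "
from fit import fit; fit(True,1.6)";  python3 -m pendant '[[[0,0,-6],0,-1],[[0,0,-6],0,-1]]' 20; python3 -c "
from fit import fit; fit(True,1.8)"
```

```text
time_s: 6.88
position: [0.531, 0.1482, 0.0837]
tool_rot: [[0.995, -0.019, -0.096], [-0.02, -1.0, -0.007], [-0.095, 0.009, -0.995]]
ft_force: [3.6, -3.1, 4.8]
grip_width: 0.0581
tilt 93.1 deg  dx 258.7 dy -5.0  h=311.1 (pivot from bottom)  n=1522 med res 0.45 mm TCP [530.9 148.3  82.9] F [ 5.4 -1.1  4.8]
time_s: 7.18
position: [0.5347, 0.1481, 0.0725]
tool_rot: [[0.996, -0.019, -0.086], [-0.02, -1.0, -0.007], [-0.086, 0.008, -0.996]]
ft_force: [3.4, -0.7, 4.1]
grip_width: 0.0586
tilt 106.1 deg  dx 49.3 dy -0.9  h=102.8 (pivot from bottom)  n=1137 med res 0.43 mm TCP [534.8 148.1  71.9] F [ 7.  -0.2  4.6]
```

```bash
python3 -m pendant '[[[0,0,6],0,-1],[[25,0,0],0,-1],[[-25,0,0],0,-1],[[25,0,0],0,-1],[[-25,0,0],0,-1],[[25,0,0],0,-1],[[-25,0,0],0,-1],[[25,0,0],0,-1],[[-25,0,0],0,-1],[[0,0,0],0,-1]]' 90; python3 -c "
from fit import fit; fit(True,1.8,'s6.png')
from h import *
i,_=shot('top'); s=cv2.imread('pics/s6.png')
cv2.imwrite('pics/c6.png',np.hstack([cv2.resize(s[130:330,140:340],(400,400)),cv2.resize(i[150:310,150:310,::-1],(400,400))]))"
```

```text
time_s: 8.48
position: [0.5282, 0.1494, 0.0753]
tool_rot: [[0.995, -0.019, -0.102], [-0.02, -1.0, -0.005], [-0.101, 0.007, -0.995]]
ft_force: [-1.4, 0.4, 0.9]
grip_width: 0.0569
tilt 105.1 deg  dx 48.7 dy -0.9  h=102.6 (pivot from bottom)  n=1187 med res 0.40 mm TCP [529.4 149.3  75.3] F [-0.   0.2  0.6]
```

View pics/c6.png

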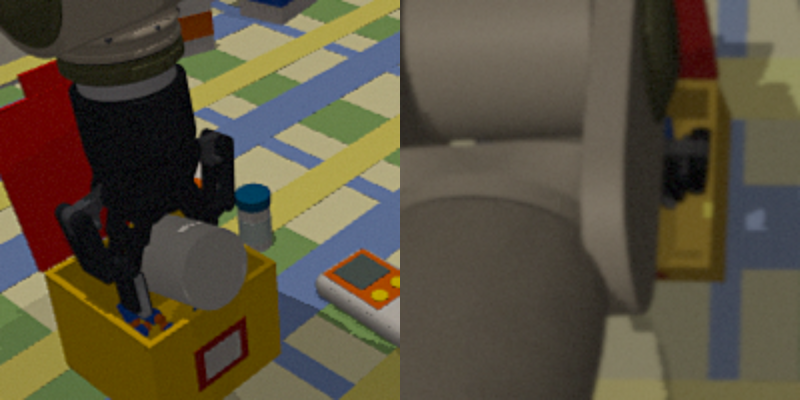

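Left half: lancets (blue and orange) lie in the bin at (145,320), and the cup still sits at 105°. Another shake to be sure, then I lift clear to count them.

```bash
python3 -m pendant '[[[32,0,2],0,-1],[[-32,0,0],0,-1],[[32,0,0],0,-1],[[-32,0,0],0,-1],[[32,0,0],0,-1],[[-32,0,0],0,-1],[[32,0,0],0,-1],[[-28,0,0],0,-1],[[0,0,20],0,-1],[[0,0,20],0,-1],[[0,0,20],0,-1],[[0,0,0],0,-1]]' 90; python3 -c "
from fit import fit; fit(True,1.8,'s7.png')
from h import *
s=cv2.imread('pics/s7.png')
cv2.imwrite('pics/c7.png',cv2.resize(s[150:350,140:340],(600,600)))"
```

```text
time_s: 10.07
position: [0.5364, 0.1483, 0.1329]
tool_rot: [[0.994, -0.021, -0.11], [-0.022, -1.0, -0.006], [-0.11, 0.008, -0.994]]
ft_force: [0.8, -0.1, -0.2]
grip_width: 0.0568
tilt 104.7 deg  dx 56.6 dy -1.3  h=108.6 (pivot from bottom)  n=1338 med res 0.42 mm TCP [535.9 148.2 131.8] F [ 0.4 -0.1 -0.4]
```

View pics/c7.png

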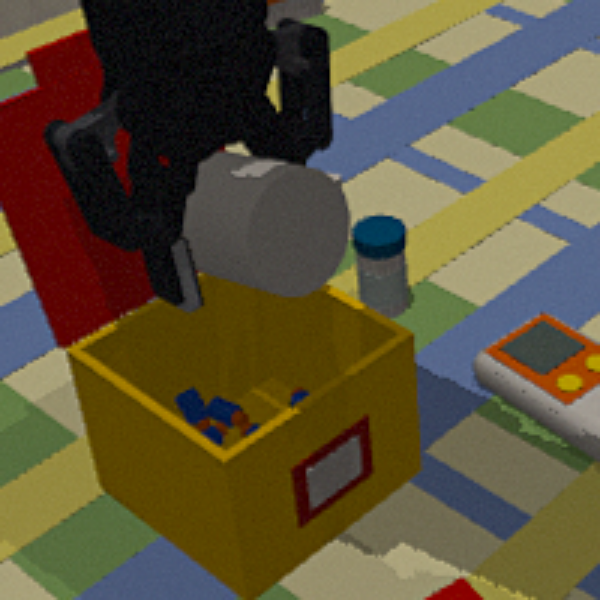

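At least five lancets are visible on the bin floor, around (210,410) and (300,400). I now right the cup by pushing its foot against the inside of the front rim, after which I can look into it.

```bash
python3 -m pendant '[[[12,0,-10],0,-1],[[4,0,-25],0,-1],[[0,0,-25],0,-1],[[0,0,-8],0,-1],[[0,0,0],0,-1]]' 90;  python3 -c "
from fit import fit; fit(True,1.8)"; python3 -m pendant '[[[-6,0,2],0,-1],[[-6,0,5],0,-1],[[-5,0,5],0,-1]]' 20;  python3 -c "
from fit import fit; fit(True,1.6)"
```

```text
time_s: 10.75
position: [0.5536, 0.1478, 0.0557]
tool_rot: [[0.993, -0.022, -0.118], [-0.023, -1.0, -0.006], [-0.118, 0.009, -0.993]]
ft_force: [0.2, -0.3, -0.1]
grip_width: 0.0567
tilt 105.3 deg  dx 48.1 dy -1.0  h=100.3 (pivot from bottom)  n=1231 med res 0.44 mm TCP [553.7 147.8  56.2] F [ 0.4 -0.6 -0.7]
time_s: 11.18
position: [0.54, 0.1478, 0.071]
tool_rot: [[0.994, -0.022, -0.105], [-0.023, -1.0, -0.006], [-0.105, 0.008, -0.994]]
ft_force: [15.6, -4.4, -3.0]
grip_width: 0.0567
tilt 97.5 deg  dx 119.4 dy -1.6  h=170.5 (pivot from bottom)  n=1427 med res 0.54 mm TCP [539.8 147.7  71.8] F [ 9.6 -0.  -4.2]
```

```bash
python3 -m pendant '[[[-5,0,7],0,-1],[[-6,0,6],0,-1],[[-8,0,6],0,-1]]' 20;  python3 -c "
from fit import fit; fit(True,1.2)"; python3 -m pendant '[[[-8,0,5],0,-1],[[-8,0,5],0,-1]]' 20;  python3 -c "
from fit import fit; fit(True,0.9)"
```

```text
time_s: 11.6
position: [0.5298, 0.1474, 0.095]
tool_rot: [[0.997, -0.023, -0.076], [-0.024, -1.0, -0.005], [-0.076, 0.007, -0.997]]
ft_force: [12.5, -0.8, -5.6]
grip_width: 0.0566
tilt 75.4 deg  dx -44.2 dy 1.2  h=5.4 (pivot from bottom)  n=1743 med res 0.43 mm TCP [529.5 147.4  96.1] F [11.2 -0.3 -3.3]
time_s: 11.9
position: [0.5162, 0.1473, 0.1089]
tool_rot: [[0.998, -0.023, -0.063], [-0.024, -1.0, -0.004], [-0.063, 0.006, -0.998]]
ft_force: [0.1, -0.0, 0.0]
grip_width: 0.0568
tilt 77.1 deg  dx -51.5 dy 1.3  h=-1.8 (pivot from bottom)  n=1719 med res 0.44 mm TCP [515.6 147.5 109.5] F [ 0.1 -0.3 -0.5]
```

```bash
python3 -m pendant '[[[26,0,0],0,-1],[[0,0,-12],0,-1],[[0,0,-9],0,-1],[[0,0,0],0,-1],[[-8,0,1],0,-1],[[-7,0,4],0,-1]]' 20;  python3 -c "
from fit import fit; fit(True,1.2)"; python3 -m pendant '[[[-8,0,4],0,-1],[[-8,0,4],0,-1]]' 20;  python3 -c "
from fit import fit; fit(True,0.9)"
```

```text
time_s: 12.7
position: [0.5282, 0.1478, 0.0946]
tool_rot: [[0.998, -0.023, -0.051], [-0.023, -1.0, -0.004], [-0.051, 0.005, -0.999]]
ft_force: [15.3, 0.6, -2.5]
grip_width: 0.0567
tilt 69.2 deg  dx -31.6 dy 0.9  h=18.0 (pivot from bottom)  n=1643 med res 0.46 mm TCP [527.8 147.8  95.3] F [12.4  0.1 -2.3]
time_s: 13.0
position: [0.5196, 0.1476, 0.1067]
tool_rot: [[0.999, -0.024, -0.026], [-0.024, -1.0, -0.003], [-0.026, 0.004, -1.0]]
ft_force: [15.8, -0.8, -1.3]
grip_width: 0.0569
tilt 61.6 deg  dx -28.0 dy -0.1  h=21.9 (pivot from bottom)  n=1648 med res 0.60 mm TCP [519.2 147.7 107.4] F [12.9 -0.1  0.2]
```

```bash
python3 -m pendant '[[[8,0,-2],0,-1],[[0,0,-12],0,-1],[[-8,0,0],0,-1],[[-8,0,2],0,-1],[[-8,0,2],0,-1]]' 20;  python3 -c "
from fit import fit; fit(True,0.9)"; python3 -m pendant '[[[-8,0,2],0,-1],[[-8,0,2],0,-1]]' 20;  python3 -c "
from fit import fit; fit(True,0.6)"
```

```text
time_s: 13.68
position: [0.5201, 0.1477, 0.1042]
tool_rot: [[0.999, -0.025, 0.024], [-0.025, -1.0, -0.0], [0.024, -0.0, -1.0]]
ft_force: [18.3, 0.6, -1.0]
grip_width: 0.0569
tilt 55.2 deg  dx -24.6 dy -0.2  h=25.9 (pivot from bottom)  n=1640 med res 0.60 mm TCP [519.7 147.7 104.7] F [15.9 -0.2  1.7]
time_s: 13.98
position: [0.5131, 0.1474, 0.111]
tool_rot: [[0.998, -0.026, 0.05], [-0.026, -1.0, 0.0], [0.05, -0.002, -0.999]]
ft_force: [17.2, -0.2, 0.8]
grip_width: 0.0568
tilt 50.4 deg  dx -18.8 dy 3.0  h=30.9 (pivot from bottom)  n=1675 med res 0.67 mm TCP [512.7 147.4 111.4] F [16.3 -0.5  3.3]
```

```bash
python3 -m pendant '[[[8,0,-4],0,-1],[[0,0,-12],0,-1],[[-14,0,-2],0,-1],[[-16,0,-2],0,-1]]' 20;  python3 -c "
from fit import fit; fit(True,0.7)"; python3 -m pendant '[[[-16,0,-1],0,-1]]' 20;  python3 -c "
from fit import fit; fit(True,0.6)"
```

```text
time_s: 14.52
position: [0.5176, 0.1474, 0.104]
tool_rot: [[0.992, -0.027, 0.125], [-0.027, -1.0, 0.003], [0.125, -0.007, -0.992]]
ft_force: [30.0, 1.8, 18.7]
grip_width: 0.0568
tilt 42.2 deg  dx -15.5 dy 0.3  h=33.3 (pivot from bottom)  n=1586 med res 0.59 mm TCP [516.5 147.6 104.3] F [28.7  2.1 18.3]
time_s: 14.7
position: [0.5095, 0.1476, 0.1074]
tool_rot: [[0.988, -0.027, 0.15], [-0.028, -1.0, 0.005], [0.15, -0.009, -0.989]]
ft_force: [24.9, -0.9, 8.7]
grip_width: 0.057
tilt 32.9 deg  dx -15.6 dy -0.7  h=32.7 (pivot from bottom)  n=1566 med res 0.65 mm TCP [508.1 147.7 107.9] F [20.8 -0.8 18.8]
```

```bash
python3 -m pendant '[[[-14,0,-3],0,-1],[[-14,0,-3],0,-1]]' 20;  python3 -c "
from fit import fit; fit(True,0.4)"
```

```text
time_s: 15.0
position: [0.498, 0.1476, 0.111]
tool_rot: [[0.979, -0.027, 0.2], [-0.029, -1.0, 0.006], [0.2, -0.012, -0.98]]
ft_force: [22.0, 0.1, 17.4]
grip_width: 0.0568
tilt 23.6 deg  dx -11.8 dy 0.1  h=34.7 (pivot from bottom)  n=1189 med res 0.58 mm TCP [497.  147.6 111.1] F [21.8 -1.3 18. ]
```

Tilt is down to 23.6°. Next, over to the mat, where pressing down will finish the righting.

```bash
python3 -m pendant '[[[2,0,30],0,-1],[[2,-10,20],0,-1],[[2,-50,0],0,-1],[[2,-50,0],0,-1],[[2,-50,0],0,-1],[[2,-50,0],0,-1],[[2,-50,0],0,-1],[[0,-50,-5],0,-1],[[0,-35,-15],0,-1],[[0,0,-20],0,-1],[[0,0,-20],0,-1],[[0,0,0],0,-1]]' 40;  python3 -c "
from fit import fit; fit(True,0.4)"
```

```text
time_s: 16.55
position: [0.4986, -0.2029, 0.084]
tool_rot: [[0.985, -0.026, 0.169], [-0.03, -0.999, 0.022], [0.169, -0.027, -0.985]]
ft_force: [-0.1, 0.0, 0.9]
grip_width: 0.0566
tilt 29.7 deg  dx -12.6 dy 1.4  h=35.9 (pivot from bottom)  n=561 med res 0.73 mm TCP [ 499.  -203.1   84.9] F [-0.1  0.4  0.3]
```

```bash
python3 -c "
from h import *
i,_=shot('top'); s,_=shot('side')
cv2.imwrite('pics/c8.png',np.hstack([cv2.resize(i[165:275,185:295,::-1],(400,400),interpolation=2),cv2.resize(i[200:340,380:520,::-1],(400,400),interpolation=2)]))"
```

```text
(no output)
```

View pics/c8.png

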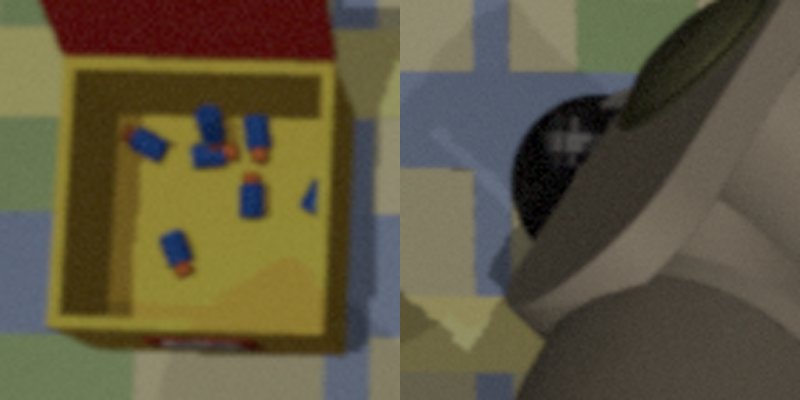

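The left half shows seven lancets in the bin, all counted: (150,142), (210,122), (212,155), (258,135), (252,197), (177,250) and one partly behind the rim at (312,197). Now I set the cup's lower edge on the mat and roll it upright.

```bash
python3 -m pendant '[[[8,-3,-15],0,-1],[[8,-2,-20],0,-1],[[0,0,-15],0,-1],[[0,0,-6],0,-1],[[0,0,-4],0,-1]]' 20;  python3 -c "
from fit import fit; fit(True,0.4)"
```

```text
time_s: 17.32
position: [0.5189, -0.2093, 0.0248]
tool_rot: [[0.984, -0.024, 0.178], [-0.027, -0.999, 0.016], [0.177, -0.021, -0.984]]
ft_force: [-1.9, 0.9, 15.4]
grip_width: 0.0572
tilt 30.4 deg  dx -13.8 dy 0.1  h=34.5 (pivot from bottom)  n=409 med res 0.75 mm TCP [ 519.  -209.3   24.8] F [-0.6  0.8  2. ]
```

```bash
python3 -m pendant '[[[-10,0,-5],0,-1],[[-12,0,-5],0,-1]]' 20;  python3 -c "
from fit import fit; fit(True,0.3)"
```

```text
time_s: 17.62
position: [0.5076, -0.2128, 0.0231]
tool_rot: [[0.978, -0.028, 0.206], [-0.029, -1.0, 0.003], [0.206, -0.009, -0.978]]
ft_force: [16.7, 5.9, 25.2]
grip_width: 0.0566
tilt 18.9 deg  dx -11.2 dy 3.3  h=35.6 (pivot from bottom)  n=242 med res 0.69 mm TCP [ 506.8 -213.4   23.2] F [ 8.4  0.2 26.3]
```

```bash
python3 -m pendant '[[[-12,1,-5],0,-1],[[-12,1,-5],0,-1],[[-8,0,-5],0,-1]]' 20;  python3 -c "
from fit import fit; fit(True,0.1)"
```

```text
time_s: 18.05
position: [0.4917, -0.2195, 0.0229]
tool_rot: [[0.967, -0.036, 0.253], [-0.03, -0.999, -0.026], [0.254, 0.017, -0.967]]
ft_force: [14.7, 13.3, 30.6]
grip_width: 0.0571
tilt 13.9 deg  dx -13.4 dy 2.7  h=34.7 (pivot from bottom)  n=130 med res 0.67 mm TCP [ 491.5 -219.9   22.9] F [12.2  6.8 29.7]
```

```bash
python3 -m pendant '[[[10,9,4],0,-1],[[0,0,0],0,-1],[[0,0,-4],0,-1],[[0,0,0],0,-1]]' 20;  python3 -c "
from fit import fit; fit(True,0.1)"
```

```text
time_s: 18.6
position: [0.5023, -0.2119, 0.0245]
tool_rot: [[0.966, -0.036, 0.257], [-0.029, -0.999, -0.03], [0.258, 0.022, -0.966]]
ft_force: [0.1, 0.5, 0.0]
grip_width: 0.0567
tilt 21.3 deg  dx -14.1 dy 2.0  h=36.3 (pivot from bottom)  n=220 med res 0.66 mm TCP [ 502.3 -211.9   24.6] F [-0.7  0.8 -1.5]
```

```bash
python3 -m pendant '[[[0,0,0],0,0.6],[[0,0,0],0,1],[[0,0,0],0,1],[[0,0,0],0,1],[[0,0,0],0,1]]' 20;  python3 -c "
from fit import fit; fit(True,0.0,'s9.png')
from h import *
s=cv2.imread('pics/s9.png')
cv2.imwrite('pics/c9.png',cv2.resize(s[140:280,320:480],(640,560),interpolation=2))"
```

```text
time_s: 19.27
position: [0.5019, -0.2122, 0.0242]
tool_rot: [[0.966, -0.037, 0.256], [-0.03, -0.999, -0.03], [0.257, 0.021, -0.966]]
ft_force: [-0.8, -0.2, 0.3]
grip_width: 0.0858
tilt -2.2 deg  dx -26.9 dy 4.3  h=39.0 (pivot from bottom)  n=100 med res 0.61 mm TCP [ 501.9 -212.2   24.2] F [-0.5  0.   0.3]
```

View pics/c9.png

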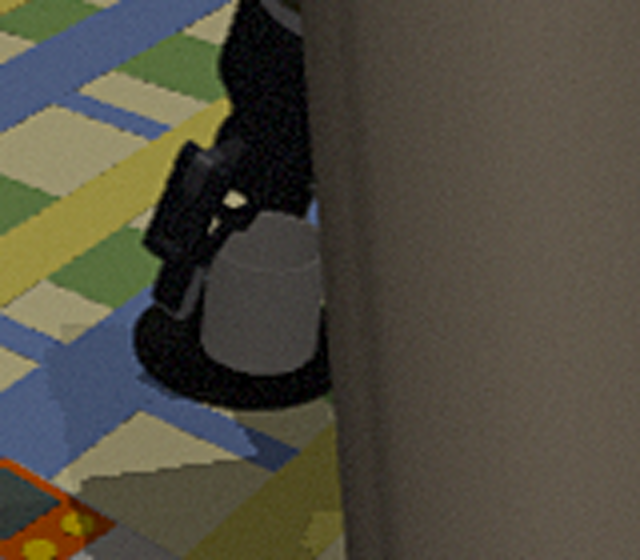

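The crop shows the cup standing upright on the mat at (262,320), with its foot fully on the black and the fingers open. I retreat straight up, then swing round behind the lid with the fingers shut.

```bash
python3 -m pendant '[[[0,0,20],0,1],[[0,0,40],0,1],[[0,0,50],0,1],[[0,0,50],0,1],[[0,0,50],0,-1],[[0,0,40],0,-1],[[10,20,0],0,-1],[[25,40,0],0,-1],[[25,45,0],0,-1],[[25,45,0],0,-1],[[25,45,0],0,-1]]'; python3 - <<'E'
from meas import *
i,_=shot("top"); shot("side"); w=cloud("top",np.load("last_top.npz")["d"]); X,Y,Z=[w[...,k] for k in range(3)]
m=(abs(X-.475)<.06)&(abs(Y+.208)<.06)&(Z>.055)&(Z<.075); b=w[m]
if len(b)>10: print("cup",len(b),np.median(b[:,2]),b[:,2].std(),circ(b[:,:2]))
try: run()
except Exception as e: print(e)
E
```

```text
time_s: 20.7
position: [0.6115, -0.013, 0.2834]
tool_rot: [[0.966, -0.044, 0.257], [-0.037, -0.999, -0.032], [0.258, 0.022, -0.966]]
ft_force: [-0.2, -1.6, 0.0]
grip_width: -0.0001
cup 275 0.06323902820556708 0.0027663866545914084 (array([ 0.47367833, -0.21085495]), np.float64(0.027234577126347304))
top tab 0.0012 bin rim z 0.08749203722165383 15 ((551.0639038085938, 202.74874877929688), (6.315845966339111, 92.32183074951172), 84.5123062133789)
 lid n [-0.95785161  0.01630795  0.28680018] c [0.62637321 0.17767473 0.17913864] zmax 0.22997783227966695
 mat ((481.4490966796875, -206.89324951171875), 53.47740173339844) 0.003944717568269131
 cup rim 258 0.06336801747048133 (array([ 0.40913227, -0.23413647]), np.float64(0.07567170992117245)) ((399.39898681640625, -229.12042236328125), 105.38422393798828)
side tab 0.0 bin rim z 0.0928585230289646 1796 ((541.095947265625, 150.034423828125), (121.7156753540039, 123.71988677978516), 89.04533386230469)
 lid n [ 0.97821891 -0.06611531 -0.19676516] c [0.62257426 0.15173128 0.16786883] zmax 0.425120344765646
 cup rim 206 0.06203359728920403 (array([ 0.47370925, -0.2083236 ]), np.float64(0.027311129551678002)) ((473.5470886230469, -208.85440063476562), 30.404705047607422)
```

The cup stands about 8 mm from the mat centre and the lid has not moved. On to the back of the lid.

```bash
python3 -m pendant '[[[25,40,0],0,-1],[[25,40,0],0,-1],[[25,40,0],0,-1],[[10,38,0],0,-1],[[0,0,-25],0,-1],[[0,0,-30],0,-1],[[0,0,-18],0,-1],[[0,0,0],0,-1]]'
```

```text
time_s: 21.8
position: [0.6983, 0.1503, 0.2061]
tool_rot: [[0.967, -0.04, 0.253], [-0.033, -0.999, -0.032], [0.255, 0.022, -0.967]]
ft_force: [0.4, -0.2, 0.4]
grip_width: -0.0002
```

```bash
python3 -m pendant '[[[-25,0,0],0,-1],[[-25,0,0],0,-1],[[-25,0,0],0,-1],[[-25,0,-4],0,-1],[[-20,0,-8],0,-1],[[-15,0,-10],0,-1],[[-12,0,-10],0,-1]]'; python3 - <<'E'
from h import *
_,d=shot("side","s10.png"); im=np.load("last_side.npz")["im"]; w=cloud("side",d); hsv=cv2.cvtColor(im,cv2.COLOR_RGB2HSV); Z=w[...,2]
red=((hsv[...,0]<6)|(hsv[...,0]>174))&(hsv[...,1]>200)&(Z>0.098)&(w[...,1]>.07)&(w[...,0]>.45); P=w[red]; c=P.mean(0); v=np.linalg.svd(P-c,full_matrices=False)[2][2]
print(len(P),v,np.degrees(np.arccos(abs(v[2]))),P[:,2].max(),P[:,0].min(),P[:,0].max(),env.observe()["position"])
E
```

```text
time_s: 22.68
position: [0.5517, 0.1477, 0.1839]
tool_rot: [[0.961, -0.043, 0.272], [-0.036, -0.999, -0.031], [0.273, 0.02, -0.962]]
ft_force: [0.2, 1.4, 0.7]
grip_width: -0.0002
2036 [ 0.86524225 -0.03874345  0.49985478] 60.00960724289715 0.35363379770476777 0.4699629042798331 0.6015066392859528 [0.54999401 0.14772576 0.18252665]
```

```bash
python3 -m pendant '[[[-4,0,-12],0,-1],[[-8,0,-12],0,-1],[[-8,0,-12],0,-1],[[-7,0,-12],0,-1],[[-7,0,-12],0,-1],[[-5,0,-12],0,-1],[[0,0,-8],0,-1]]'
```

```text
time_s: 23.6
position: [0.5139, 0.1466, 0.1025]
tool_rot: [[0.96, -0.045, 0.277], [-0.038, -0.999, -0.032], [0.278, 0.02, -0.96]]
ft_force: [-6.7, 0.3, 18.8]
grip_width: -0.0001
```

```bash
python3 -m pendant '[[[0,0,-5],0,-1],[[0,0,-5],0,-1]]'; cat > lid.py <<'E'
from h import *
def lid():
    im,d=shot("side"); w=cloud("side",d); hsv=cv2.cvtColor(im,cv2.COLOR_RGB2HSV); Z=w[...,2]
    red=((hsv[...,0]<6)|(hsv[...,0]>174))&(hsv[...,1]>200)&(Z>0.094)&(Z<.3)&(w[...,1]>.07)&(w[...,0]>.45); P=w[red]
    A=np.c_[P[:,0]-.602,np.ones(len(P))]; k=np.linalg.lstsq(A,P[:,2],rcond=None)[0]
    print("lid",len(P),"slope angle rad",np.arctan(-k[0]),"z at hinge",k[1],"xmin",P[:,0].min(),{a:np.round(env.observe()[a],3) for a in("position","ft_force")})
lid()
E
python3 lid.py
```

```text
time_s: 23.85
position: [0.5143, 0.1469, 0.101]
tool_rot: [[0.957, -0.044, 0.286], [-0.036, -0.999, -0.032], [0.287, 0.021, -0.958]]
ft_force: [-37.1, -4.3, 72.1]
grip_width: -0.0001
lid 3611 slope angle rad 0.04730228272575826 z at hinge 0.09880234177009647 xmin 0.4509075774902528 {'position': array([0.514, 0.147, 0.101]), 'ft_force': array([-32.743,  -3.825,  63.209])}
```

```bash
python3 -m pendant '[[[0,0,-3],0,-1],[[0,0,-2],0,-1],[[2,0,8],0,-1],[[0,0,30],0,-1],[[-10,-20,40],0,-1],[[-20,-40,40],0,-1],[[-20,-50,20],0,-1],[[-20,-50,0],0,-1],[[0,0,0],0,-1]]'; python3 - <<'E'
from lid import *
z=np.load("last_side.npz"); w=cloud("side",z["d"]); X,Y,Z=[w[...,k] for k in range(3)]
for a in(.49,.51,.53,.55,.57,.59): m=(abs(X-a)<.006)&(abs(Y-.15)<.05)&(Z>.05)&(Z<.2); print(a,m.sum(),np.median(Z[m]))
i,_=shot("top"); s=z["im"]
cv2.imwrite('pics/c10.png',np.hstack([cv2.resize(s[120:400,130:450,::-1],(400,350)),cv2.resize(i[100:380,170:490,::-1],(400,350))]))
E
```

```text
time_s: 25.02
position: [0.4475, -0.0189, 0.2475]
tool_rot: [[0.953, -0.042, 0.299], [-0.033, -0.999, -0.036], [0.301, 0.025, -0.953]]
ft_force: [0.4, 0.7, -0.2]
grip_width: -0.0003
lid 4830 slope angle rad -0.005605641935293846 z at hinge 0.10157339013360196 xmin 0.461027330441666 {'position': array([ 0.448, -0.017,  0.248]), 'ft_force': array([0.553, 0.178, 1.431])}
0.49 394 0.10097374227942427
0.51 382 0.10152854730290328
0.53 357 0.1016227908167097
0.55 343 0.10176023219775282
0.57 324 0.10161839703662541
0.59 314 0.10101300216298503
```

View pics/c10.png

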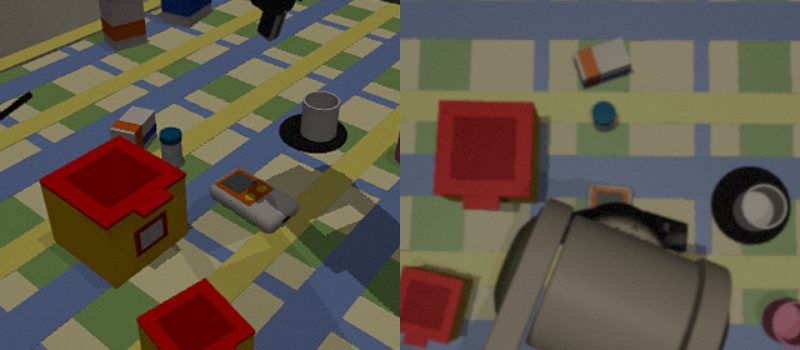

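Both views show the lid flat and shut at (115,180) left and (487,150) right. The empty cup stands upright on the mat at (320,118) left and (760,207) right, the bystanders are in place, and the arm touches nothing. Handing in.

```bash
python3 -c "
from rig import ticket; print(ticket.close_job())"
```

```text
the job is handed in; nothing more can be done
None
```

The job is done and handed in: all seven lancets are in the larger bin, the empty cup stands on its mat, and the lid is pressed shut. It took about 25 s of the 70 s.

**How it was done**
- **Tipping:** The moves can't tilt the tool, so I pushed the cup against the bin's front rim until it pivoted in the grip to about 105°. Then I shook the lancets out.
- **Righting the cup:** I pushed its foot against the inside of the rim, then rolled it up on the mat and let go.
- **Lid:** I swung it over from behind with the fingers shut and pressed it down with about 70 N, well under the 120 N wrist limit.

**Last checks**
- **Lancets:** I counted seven in the bin from above. One was partly hidden by the rim.
- **Cup:** Upright and empty, centred at about (474, -210) mm. That is about 8 mm from the mat centre, against the 28 mm allowed.
- **Lid:** Its top face was 101–102 mm high all along, with a slope of about 0.006 rad, so it is shut.
- **Bystanders:** The meter, vial and carton look unmoved in the pictures; I did not measure them. The arm was clear of everything.

**What went less well**
- The cup slid about 15 mm in the grip during the first tip.
- Righting it took several pushes because it lost contact with the rim once.
- The tool ended up leaning about 17° from the pushing.
- One lid reading under load gave 0.047 rad, over the 0.04 limit. I take that as noise from the arm being in view, because the reading with the arm clear showed the lid flat.

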